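# Load the sensor measuring station and clamp its cells

## Task

Get the measuring station ready: slide the red thumb latch towards the far end of the drive box, away from the rail, so that the yellow guard springs open, set every sample cell flat and square across the narrow raised rail, centred on it and side by side, and fit the orange T-handle squarely over the square spindle, fully down on its collar. Only when all of that is done, turn the handle clockwise to its stop (about 75 degrees) to bring the clamp bar up to the cells, and leave the handle on the spindle. Leave everything else on the bench where it is.

Things in the scene. Friction and masses are not known exactly. Their poses are not given: they have to be found in the camera images.
- station: The fixed measuring station: an aluminium base plate 175 x 440 x 12 mm; on it, at the +y end, a white drive box (165 x 145 mm, flat top 60 mm above the bench) and, beside it towards -y, a narrow white raised rail. Origin on the bench, in the plate; station x points across the rail away from the robot side, y along the rail towards the drive box, z up. The square spindle stands at station (x 0, y 130 mm); rail centre at station (0, -85 mm).
- rail_mid (a point): Centre of the rail's flat top, 75 mm above the bench; axes as the station's. The rail top is 36 mm deep (x) and 270 mm long (y, from -135 to +135 mm about this point). There is room for four cells at about 64 mm pitch.
- latch (a joint): Red thumb latch of the yellow guard: slides along station +y (towards the far end of the drive box, away from the rail), 0 = shut, 0.022 m = stop; a light spring (under 2.5 N) brings it back. The guard is set free once it has slid about 14 mm.
- latch_tab (a point): Top centre of the latch's upright red tab, 89 mm above the bench. The tab is 16 mm (station x) by 12 mm (station y) and stands 22 mm above its flat slide, on the drive box's front ledge, 83 mm in front (-x) of the spindle axis and 28 mm in front of the guard. Nothing stands within 50 mm of it along y.
- cover (a joint): Yellow sprung guard over the spindle, a hollow cover 115 x 100 x 40 mm on the drive box top: 0 = shut and latched, 1.9 rad = fully open. When the latch lets go it springs up and over its hinge on the far (+x) side, 60 mm behind the spindle axis, and stays open by itself.
- spindle (a joint): Turn of the square drive spindle: 0 = clamp bar fully open, 1.3 rad = clamped, at its stop; grows clockwise seen from above. Friction about 0.12 N m, no spring: it stays where it is left.
- spindle_foot (a point): Foot of the square shaft, on its axis, on top of the 38 mm round collar on which the handle seats, 63 mm above the bench. The steel shaft is 20 x 20 mm and rises 26 mm above this point, the top 4 mm tapered to 14 mm. Its flat sides are parallel to this point's x and y, which turn with it; the axes are the station's at joint 0.
- clampbar (a joint): Steel clamp bar in front of the rail, driven by the spindle: 0 = open, 0.025 m = closed up to the cells. Its inner face goes from 75 to 50 mm in front of the rail's centre line, its top is 94 mm above the bench. Driven only by the spindle; not to be pushed.
- handle: Loose T-handle, 250 g: square aluminium hub 60 x 60 x 34 mm with, on top, an orange grip bar 100 mm (its x) x 20 mm (its y) x 30 mm, 64 mm high in all. From below the hub has a square bore 22 x 22 mm, 28 mm deep, sides parallel to the bar. Origin: centre of the underside, on the bore axis. Any of the four quarter turns fits. Seated fully, its underside lies on the collar, at point spindle_foot. It starts standing on the bench, bore down, at the robot's left.
- cell0: Sample cell, 200 g: flat aluminium block 70 mm (its x) x 44 mm (its y) x 24 mm with a blue grip ridge on top, 44 mm (x) x 18 mm (y), from 24 to 50 mm above the underside. Origin: centre of the underside. May be absent. Either way round is the same.
- cell1: Sample cell, 200 g: flat aluminium block 70 mm (its x) x 44 mm (its y) x 24 mm with a blue grip ridge on top, 44 mm (x) x 18 mm (y), from 24 to 50 mm above the underside. Origin: centre of the underside. May be absent. Either way round is the same.
- cell2: Sample cell, 200 g: flat aluminium block 70 mm (its x) x 44 mm (its y) x 24 mm with a blue grip ridge on top, 44 mm (x) x 18 mm (y), from 24 to 50 mm above the underside. Origin: centre of the underside. May be absent. Either way round is the same.
- cell3: Sample cell, 200 g: flat aluminium block 70 mm (its x) x 44 mm (its y) x 24 mm with a blue grip ridge on top, 44 mm (x) x 18 mm (y), from 24 to 50 mm above the underside. Origin: centre of the underside. May be absent. Either way round is the same.
- tipbox: Bystander, to be left alone: blue pipette-tip box 120 x 85 x 65 mm. Origin: centre of the underside.
- reagent: Bystander, to be left alone: amber bottle, 60 mm wide, 120 mm tall. Origin: centre of the underside.
- beaker: Bystander, to be left alone: glass beaker, 70 mm wide, 85 mm tall. Origin: centre of the underside.
- dish: Bystander, to be left alone: clear closed dish, 90 mm wide, 16 mm tall. Origin: centre of the underside.
- terminal: Bystander, to be left alone: blue terminal block 50 x 35 x 40 mm. Origin: centre of the underside.
- marker: Bystander, to be left alone: marker pen 115 x 16 x 12 mm. Origin: centre of the underside.

How it is judged:
By the outcome, as a careful person would: the job done as asked, in the order asked, and still so for the second after the job is handed in, with the robot touching nothing.
Of cell0, cell1, cell2, cell3 only 2 to 4 are there at a start; the rules pass over those that are not, and their reading is None.
At some moment in a run one of handle may be knocked a few centimetres aside while the robot is not near it.
Once in a run the grip may slacken for a moment while it holds something.
It also fails if it takes over 210 s, if anything falls off the work surface, if the arm or the gripper's body presses on something with over 40 N, if the wrist force passes 120 N, or if a joint passes its speed limit or range.

## Robot

A 6-joint arm with a two-finger parallel gripper is mounted at the origin on the work surface. World frame = base frame: x ahead of the robot, y to its left, z up, the work surface at z = 0. Lengths are in m, angles in rad, forces in N, time in s.
With the tool pointing down it reaches from about 0.325 to 0.775 m from the base axis. Payload 5.5 kg.
Tool frame: the origin (TCP) lies at the very end of the fingers, on their centre line; the grasp point (between the pads) lies bot.grip_point_offset behind it (bot.grip_point_offset is the distance from the TCP to the grasp point, in m); z points along the fingers, y is the line along which they close (so a half turn about z gives the same grasp; the last joint's range is limited). The gripper opens to 85 mm and grips with 20 to 120 N. Pads are 22 mm wide; open, the fingers measure 114 mm over their backs; the gripper's body (76 mm by 85 mm) begins 54 mm behind the grasp point. The pads swing forward as they close: fully open they stand 13 mm farther back than shut.
Start: joints at [-0.057, 0.091, 1.231, -0, 1.82, -0.057], TCP at [0.6, -0, 0.231] pointing down, gripper open.
Joint ranges: [-2.87, 2.87], [-0.86, 2.18], [0.17, 2.46], [-1.51, 4.65], [0.06, 2.69], [-2.65, 2.65]. Speed limits (rad/s): [2.57, 2.57, 3.01, 3.14, 3.14, 3.14].

## Interface

Orientations are given as [roll, pitch, yaw] about the fixed x, y, z axes, in that order (R = Rz(yaw) Ry(pitch) Rx(roll)).
In Python, from rig import bot gives the robot as it stands.
- The arm moves only by the shell command python3 -m crank 'ROWS' [OPENING] [FORCE]. ROWS is JSON, a list of rows, each a list of 6 numbers: the shift along the tool's x, y, z in m, then the turn, a rotation vector about the tool's x, y, z in degrees. In form: [[dx, dy, dz, ax, ay, az], ...]. A call has 1 to 12 rows; each row is the pose to reach, as a shift and turn from the pose commanded when the call began, along the tool's axes at that moment; what a row does not reach only later rows make up. A row lasts 1/10 s, in which the tool goes at most 50 mm and 8.59 degrees, less where a joint would pass 70% of its speed; a pose out of reach is approached as far as the arm can. A call with a gripper value outside its range is refused whole. OPENING is the opening in per cent of the stroke, from 0 (shut) to 100 (fully open), set as the call begins (- or left out, the last holds). The fingers move at their own pace and stop on an object; FORCE is the grip in N (left out, the last holds). Time passes only in rows, so rows that repeat a pose let the fingers close. It gives the time, the measured TCP pose, the force, the opening and the grip force at its end, in the units of the state.
- bot.observe(): the state, without advancing time (a new reading comes with each control period).
- bot.read_camera(name): name is "scene" or "side" or "wrist"; returns a dict with "img" (400x640x3 uint8, red, green, blue), "camera_matrix" (3x3 intrinsics, pixels), "camera_from_world" (4x4, takes a point from world to camera coordinates); the wrist camera has in their place "mount" (4x4, takes a point from camera to tool coordinates, whose origin is the TCP and whose axes are the flange's). Camera axes: x right, y down, z forward; pixel columns grow to the right and rows downward; lengths in m; the calibration is good to about 2 mm. A picture is of the moment at which its call begins: read the wrist's pose just before it. There is no depth.
- bot.close_job(): hands the job in; it is judged then, once.
The state is a dict: "clock": time; "joint_pos": joint angles; "qvel": joint speeds; "tau": joint torques, N m; "eef_pos": TCP position; "ee_rot": TCP orientation; "ft_force": force on the tool from outside, world axes, zero at the start; "ft_torque": the same for the moment, N m; "opening": opening from 0.0 (shut) to 1.0 (fully open); "finger_force": force on a finger pad.
Only numpy, scipy, OpenCV 4.12 (cv2) and the standard library are available. Lean on these libraries where they do the work, as an engineer would, in place of code of your own. Each camera call takes 0.05 s, during which the arm holds its last target. There are 200 camera calls.

## Working session

There is one attempt and no reset: what is moved stays moved. The work goes in short steps, Python scripts to look and compute and a shell command to move; the robot and the scene stay as the last step left them, time stands still between calls to the robot, and variables do not carry over. Pictures are saved under pics/ and viewed, at most 16 in all, crops included, and the job is handed in when it is done.

```bash
ls; mkdir -p pics; python3 - <<'E'
from rig import bot
import cv2,json,numpy as np
o=bot.observe(); print(o); print(bot.grip_point_offset)
for n in ["scene","side","wrist"]:
    c=bot.read_camera(n); cv2.imwrite(f"pics/{n}0.png",c["img"][:,:,::-1])
    print(n,[(k,np.round(v,4).tolist()) for k,v in c.items() if k!="img"])
E
```

```text
pics
{'clock': 0.0, 'joint_pos': array([-5.67064526e-02,  9.18665762e-02,  1.23187984e+00, -1.96516088e-05,
        1.81977397e+00, -5.67114933e-02]), 'qvel': array([-1.40287858e-03, -1.36695511e-04, -6.22601623e-04,  5.09249923e-04,
       -2.93701564e-04,  4.54556533e-05]), 'tau': array([ 1.92109423e-03, -4.58737707e+01, -4.18019521e+01,  2.08830479e-04,
        1.19483890e-02, -1.60596358e-05]), 'eef_pos': array([5.99727981e-01, 3.29357793e-06, 2.30149642e-01]), 'ee_rot': array([-3.13966693e+00, -9.02420928e-05,  1.57079646e+00]), 'ft_force': array([0.30831331, 1.02036557, 0.54542545]), 'ft_torque': array([-0.02227572,  0.00748613, -0.02036402]), 'finger_force': 0.0, 'opening': 1.0039965615486366}
0.0187
scene [('camera_matrix', [[368.9334, 0.0, 313.3599], [0.0, 368.9334, 199.0042], [0.0, 0.0, 1.0]]), ('camera_from_world', [[-0.0264, 0.9997, -0.0005, 0.0117], [0.5946, 0.0153, -0.8039, -0.2235], [-0.8036, -0.0215, -0.5948, 1.468], [0.0, 0.0, 0.0, 1.0]])]
side [('camera_matrix', [[377.6347, 0.0, 313.7159], [0.0, 377.6347, 204.1899], [0.0, 0.0, 1.0]]), ('camera_from_world', [[0.9122, -0.4095, -0.016, -0.4288], [-0.3109, -0.6661, -0.6779, 0.2075], [0.267, 0.6233, -0.7349, 1.1075], [0.0, 0.0, 0.0, 1.0]])]
wrist [('camera_matrix', [[288.856, 0.0, 318.9331], [0.0, 288.856, 194.6687], [0.0, 0.0, 1.0]]), ('mount', [[0.0001, -0.9653, -0.2612, 0.0661], [1.0, 0.0003, -0.0006, -0.0003], [0.0006, -0.2612, 0.9653, -0.1436], [0.0, 0.0, 0.0, 1.0]])]
```

View images.

View pics/scene0.png

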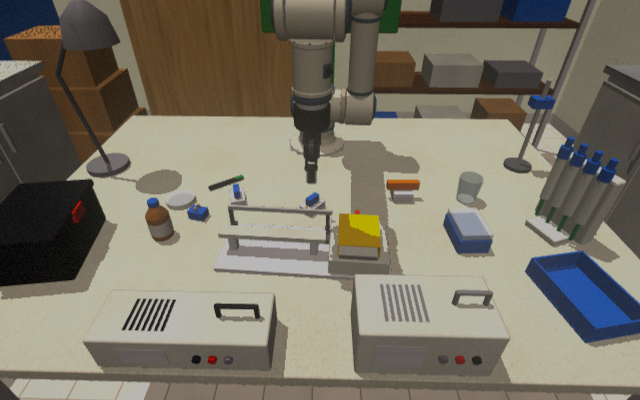

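View pics/side0.png

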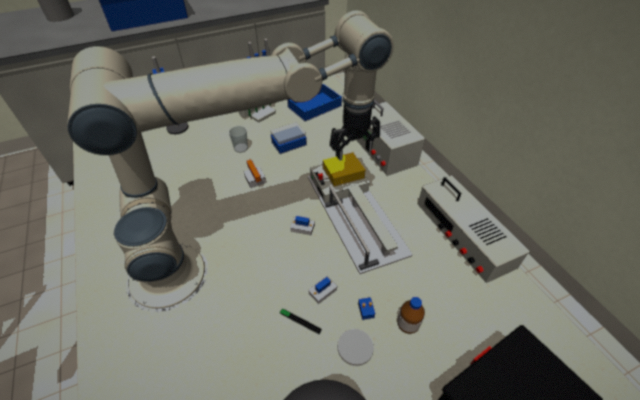

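View pics/wrist0.png

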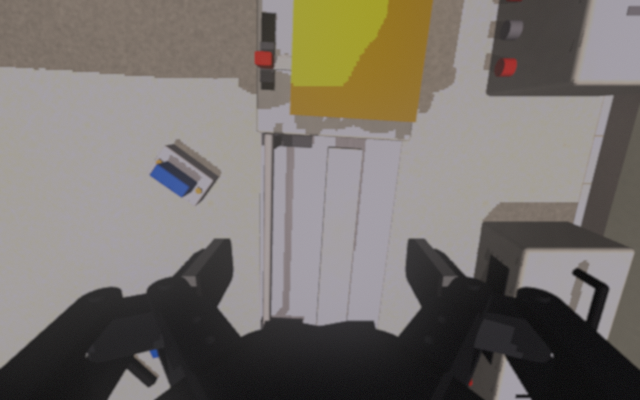

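```bash
cat > h.py <<'E'
from rig import bot
import cv2,numpy as np
from scipy.spatial.transform import Rotation as R
class V:
    def __init__(s,n,save=None):
        o=bot.observe(); c=bot.read_camera(n); s.img=c["img"]; s.K=np.array(c["camera_matrix"])
        if n=="wrist":
            T=np.eye(4); T[:3,:3]=R.from_euler("xyz",o["ee_rot"]).as_matrix(); T[:3,3]=o["eef_pos"]
            s.wc=T@np.array(c["mount"])
        else: s.wc=np.linalg.inv(np.array(c["camera_from_world"]))
        s.hsv=cv2.cvtColor(s.img,cv2.COLOR_RGB2HSV)
        if save: cv2.imwrite(f"pics/{save}.png",s.img[:,:,::-1])
    def ray(s,uv): return s.wc[:3,3], s.wc[:3,:3]@np.linalg.inv(s.K)@[uv[0],uv[1],1]
    def at(s,uv,z):
        o,d=s.ray(uv); return o+d*(z-o[2])/d[2]
    def px(s,p):
        q=s.K@(np.linalg.inv(s.wc)@np.r_[p,1])[:3]; return q[:2]/q[2]
    def top(s,lo,hi,z,amin=60,ker=3):
        """blobs of an HSV range, mapped on plane z: centre, sizes, yaw of long side, pixel centre"""
        m=cv2.inRange(s.hsv,np.array(lo),np.array(hi)); m=cv2.morphologyEx(m,cv2.MORPH_OPEN,np.ones((ker,ker)))
        out=[]
        for c in cv2.findContours(m,cv2.RETR_EXTERNAL,cv2.CHAIN_APPROX_NONE)[0]:
            if cv2.contourArea(c)<amin: continue
            P=np.array([s.at(p,z)[:2] for p in c[:,0]],np.float32)*1000
            (x,y),(w,h),a=cv2.minAreaRect(P)
            if w<h: w,h,a=h,w,a+90
            out.append([round(float(v),1) for v in (x,y,w,h,(a+90)%180-90)]+[tuple(int(q) for q in c[:,0].mean(0))])
        return out
BLUE=((105,120,40),(130,255,255)); YEL=((22,130,80),(33,255,255)); ORG=((6,150,100),(17,255,255)); RED=((0,170,60),(4,255,255))
E
python3 - <<'E'
from h import *
for n in("wrist","side","scene"):
    v=V(n); print(n)
    for k,a in dict(B=(BLUE,.05),Y=(YEL,.1),O=(ORG,.064),R=(RED,.089)).items():
        print(k,*v.top(*a[0],a[1],15,2),sep="\n  ")
E
```

```text
wrist
B
  [375.0, -246.5, 12.4, 8.1, 81.7, (155, 353)]
  [428.9, -6.0, 42.2, 16.3, -38.6, (170, 181)]
Y
  [617.1, 125.2, 84.0, 68.9, -0.0, (336, 38)]
O
R
  [773.5, 109.3, 11.0, 9.9, 90.0, (509, 67)]
  [549.2, 116.5, 13.1, 10.0, -0.0, (263, 58)]
side
B
  [461.4, -357.7, 54.0, 33.6, 74.1, (367, 308)]
  [583.0, -397.7, 32.6, 25.4, 55.0, (416, 303)]
  [387.9, -249.0, 44.6, 22.6, 15.7, (323, 285)]
  [425.4, -17.8, 41.9, 28.1, -39.3, (302, 221)]
  [527.5, 351.2, 127.6, 92.2, -22.4, (289, 144)]
  [739.1, 573.5, 227.9, 174.0, 13.0, (315, 104)]
  [210.3, 2022.9, 563.1, 501.8, 89.8, (143, 11)]
Y
  [630.1, 106.4, 120.4, 106.4, -2.0, (343, 166)]
O
  [358.4, 260.7, 98.0, 18.0, -89.3, (253, 169)]
R
  [628.8, -579.6, 53.0, 5.8, 8.5, (483, 354)]
  [774.6, -401.9, 16.1, 15.5, 4.2, (480, 269)]
  [774.4, -336.7, 16.7, 16.5, 4.6, (464, 251)]
  [775.7, -271.3, 20.5, 13.9, 52.4, (449, 234)]
scene
B
  [768.4, 602.8, 220.1, 179.4, 11.3, (589, 299)]
  [591.9, 379.0, 58.0, 8.6, 7.0, (458, 235)]
  [506.8, -323.2, 46.2, 32.9, 75.1, (197, 211)]
  [470.9, -466.4, 34.1, 25.4, -12.0, (152, 201)]
  [435.6, -1.3, 42.0, 16.3, -36.5, (313, 197)]
  [400.1, -234.8, 39.2, 15.1, 11.3, (236, 189)]
  [258.6, 967.8, 195.0, 36.4, -41.1, (609, 171)]
  [208.9, 948.0, 197.1, 35.8, -39.0, (594, 163)]
  [158.7, 929.4, 202.5, 37.3, -35.6, (580, 155)]
  [109.0, 909.0, 199.9, 35.0, -32.0, (567, 148)]
  [-157.7, 291.5, 89.3, 51.2, -88.6, (386, 115)]
  [-319.4, 1029.1, 194.6, 90.7, -20.5, (543, 102)]
  [-2739.8, 2046.7, 1508.9, 610.4, -30.1, (535, 9)]
  [-2123.8, -2503.4, 2741.6, 465.9, 35.8, (20, 24)]
Y
  [634.5, 118.4, 117.2, 98.7, -2.9, (359, 231)]
O
  [546.0, -432.2, 50.8, 30.8, 20.1, (153, 214)]
  [383.8, 273.8, 98.3, 42.9, -88.5, (403, 184)]
  [-1542.2, -2004.9, 410.9, 364.6, 6.7, (38, 34)]
R
  [959.2, 268.7, 13.3, 12.8, -88.5, (460, 360)]
  [970.4, -160.3, 13.3, 12.8, -88.5, (212, 360)]
  [572.5, -620.1, 98.1, 18.4, 23.8, (76, 212)]
```

```bash
python3 -m crank '[[0.02,-0.035,0,0,0,0],[0.04,-0.05,0,0,0,0],[0.04,-0.05,0,0,0,0],[0.04,-0.05,0,0,0,0],[0.04,-0.05,0,0,0,0],[0.04,-0.05,0,0,0,0]]' 0; python3 - <<'E'
from h import *
v=V("wrist","w1")
for k,a in dict(B=(BLUE,.05),Y=(YEL,.1),O=(ORG,.064),R=(((0,120,60),(6,255,255)),.089)).items():
    print(k,*v.top(*a[0],a[1],15,2),sep="\n  ")
E
```

```text
clock: 0.9
eef_pos: [0.5504, 0.0394, 0.231]
ee_rot: [-3.141, 0.0, 1.57]
ft_force: [-0.2, -0.2, -0.1]
opening: -0.001
finger_force: 0.0
B
  [428.5, -5.8, 41.2, 15.5, -38.6, (216, 213)]
Y
  [638.6, 89.9, 102.2, 51.7, -3.3, (423, 144)]
  [580.8, 155.4, 31.7, 13.0, 57.8, (356, 57)]
O
R
  [767.2, 113.9, 14.5, 14.2, 90.0, (547, 107)]
  [549.1, 116.8, 13.2, 10.8, -0.0, (317, 103)]
  [766.0, 175.2, 16.5, 16.2, 11.9, (560, 35)]
```

View pics/w1.png

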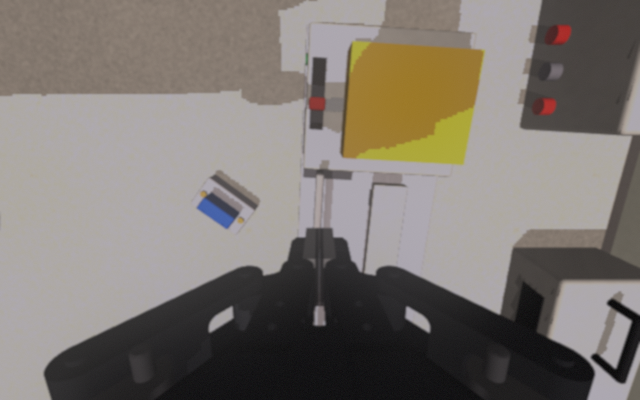

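```bash
python3 -m crank '[[0.02,-0.004,0.02,-7,0,0],[0.048,-0.004,0.05,-14,0,0],[0.048,-0.004,0.08,-20,0,0],[0.048,-0.004,0.11,-20,0,0],[0.048,-0.004,0.13,-20,0,0],[0.048,-0.004,0.145,-20,0,0],[0.048,-0.004,0.152,-20,0,0],[0.048,-0.004,0.152,-20,0,0],[0.048,-0.004,0.152,-20,0,0]]'
```

```text
clock: 1.85
eef_pos: [0.5469, 0.0879, 0.0806]
ee_rot: [2.791, -0.0, 1.57]
ft_force: [-0.7, -0.6, 1.0]
opening: -0.003
finger_force: 0.0
```

```bash
python3 -m crank '[[0.006,0,0,0,0,0],[0.012,0,0,0,0,0],[0.018,0,0,0,0,0],[0.023,0,0,0,0,0],[0.027,0,0,0,0,0],[0.030,0,0,0,0,0],[0.030,0,0,0,0,0],[0.030,0,0,0,0,0],[0.030,0,0,0,0,0],[0.030,0,0,0,0,0]]'; python3 - <<'E'
from h import *
v=V("scene","s2"); print(*v.top(*YEL,.1,15,2),sep="\n")
E
```

```text
clock: 2.85
eef_pos: [0.5458, 0.1179, 0.0791]
ee_rot: [2.793, 0.0, 1.571]
ft_force: [-0.8, -1.6, 0.4]
opening: 0.002
finger_force: 0.6
[648.5, 124.4, 114.7, 62.0, 88.2, (362, 233)]
```

```bash
python3 -m crank '[[-0.01,0,0,0,0,0],[-0.02,0,-0.02,0,0,0],[-0.02,0,-0.06,0,0,0],[-0.02,0,-0.1,7,0,0],[-0.02,0,-0.13,14,0,0],[-0.02,-0.02,-0.15,20,0,0],[-0.02,-0.04,-0.15,20,0,0],[-0.02,-0.05,-0.15,20,0,0],[-0.02,-0.05,-0.15,20,0,0]]' 100; python3 - <<'E'
from h import *
v=V("wrist","w3"); s=V("side","x"); c=V("scene","y")
im=np.vstack([v.img[:,:], np.hstack([cv2.resize(s.img[120:240,240:400],(320,240)),cv2.resize(c.img[160:280,220:380],(320,240))])])
cv2.imwrite("pics/m3.png",cv2.resize(im[:,:,::-1],(600,600)))
E
```

```text
clock: 3.8
eef_pos: [0.4469, 0.0978, 0.2024]
ee_rot: [-3.141, -0.0, 1.571]
ft_force: [0.2, 0.1, -0.3]
opening: 1.0
finger_force: 0.0
```

View pics/m3.png

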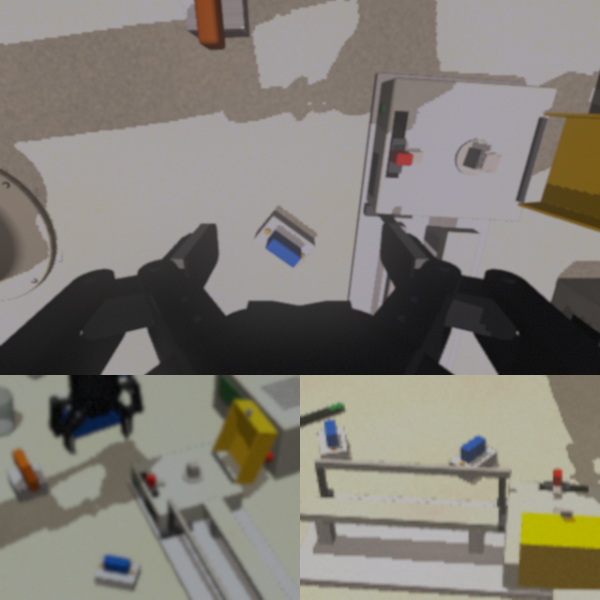

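```bash
python3 -m crank '[[-0.03,0.015,-0.03,0,0,0],[-0.065,0.035,-0.05,0,0,0],[-0.1,0.06,-0.07,0,0,0],[-0.135,0.085,-0.09,0,0,0],[-0.17,0.11,-0.11,0,0,0],[-0.205,0.135,-0.127,0,0,0],[-0.24,0.163,-0.127,0,0,0],[-0.248,0.163,-0.127,0,0,0],[-0.248,0.163,-0.127,0,0,0],[-0.248,0.163,-0.127,0,0,0]]'; python3 - <<'E'
from h import *
v=V("wrist","w4"); print(bot.observe()["eef_pos"])
print(*v.top(*BLUE,.05,15,2),sep="\n")
E
```

```text
clock: 4.95
eef_pos: [0.6105, -0.1495, 0.3303]
ee_rot: [3.141, -0.0, 1.571]
ft_force: [-0.0, 0.4, -0.1]
opening: 1.004
finger_force: 0.0
[ 0.61038954 -0.14901102  0.33102559]
[481.6, -329.5, 45.5, 28.6, 76.4, (241, 271)]
[391.2, -240.5, 41.5, 16.1, 15.7, (178, 220)]
[429.3, -6.3, 43.3, 16.8, -38.5, (184, 56)]
```

View pics/w4.png

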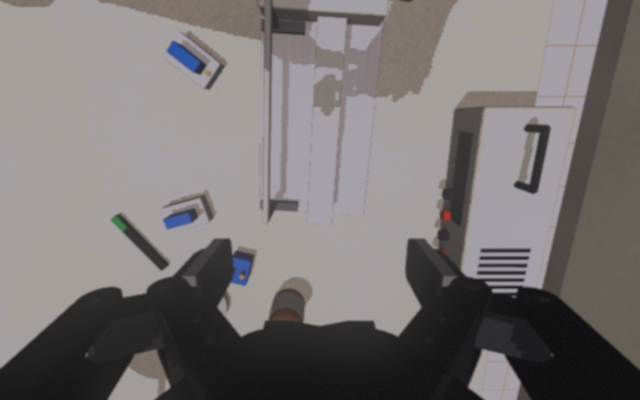

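```bash
python3 - <<'E'
from h import *
v=V("wrist"); g=cv2.GaussianBlur(cv2.cvtColor(v.img,cv2.COLOR_RGB2GRAY),(3,3),0).astype(float)
gx=np.abs(cv2.Sobel(g,cv2.CV_64F,1,0)); gy=np.abs(cv2.Sobel(g,cv2.CV_64F,0,1))
L=[]
for (x0,y0,x1,y1) in [(318,18,307,222),(347,18,332,223)]:
    P=[]
    for r in list(range(30,70,2))+list(range(115,216,2)):
        x=x0+(x1-x0)*(r-y0)/(y1-y0); a=int(round(x)); w=gx[r,a-4:a+5]
        if w.max()>25: P.append(v.at((a-4+w.argmax(),r),.075)[:2]*1000)
    P=np.float32(P); d=cv2.fitLine(P,cv2.DIST_HUBER,0,.01,.01).ravel(); L.append(d)
    print(len(P),"yaw of x:",np.degrees(np.arctan2(d[1],d[0]))%180-90,"x at y=-90:",d[2]+d[0]/d[1]*(-90-d[3]))
for c in range(311,330,4):
    w=gy[212:232,c]; print("end",np.round(v.at((c,212+w.argmax()),.075)*1000,1), end=" ")
for px in [(318,17),(347,17)]: print("top",np.round(v.at(px,.075)*1000,1))
E
```

```text
35 yaw of x: -3.747261 x at y=-90: 598.6045
61 yaw of x: -3.3480225 x at y=-90: 636.1883
end [ 598.5 -232.7   75. ] end [ 604.4 -232.7   75. ] end [ 610.3 -232.7   75. ] end [ 616.2 -237.4   75. ] end [ 622.1 -234.2   75. ] top [608.8  35.1  75. ]
top [644.4  35.2  75. ]
```

```bash
python3 -m crank '[[0.03,-0.035,0.01,0,0,-8],[0.06,-0.07,0.03,0,0,-16],[0.09,-0.105,0.06,0,0,-24],[0.115,-0.14,0.1,0,0,-32],[0.135,-0.165,0.14,0,0,-40],[0.144,-0.181,0.18,0,0,-48],[0.144,-0.181,0.21,0,0,-51.5],[0.144,-0.181,0.23,0,0,-51.5],[0.144,-0.181,0.23,0,0,-51.5],[0.144,-0.181,0.23,0,0,-51.5]]' 60; python3 - <<'E'
from h import *
v=V("wrist"); print(bot.observe()["joint_pos"].round(2))
print(*v.top(*BLUE,.05,15,2),sep="\n")
E
```

```text
clock: 6.05
eef_pos: [0.4298, -0.0055, 0.1015]
ee_rot: [3.14, 0.002, 2.471]
ft_force: [0.0, 0.0, 0.7]
opening: 0.603
finger_force: 0.0
[-0.09 -0.37  1.88  0.    1.63 -0.99]
[379.9, -242.2, 20.4, 18.2, 16.8, (51, 338)]
[427.5, -4.4, 41.9, 15.3, -37.9, (319, 210)]
```

```bash
python3 -m crank '[[0.001,0,0.03,0,0,0],[0.0015,0,0.05,0,0,0],[0.0015,0,0.065,0,0,0],[0.0015,0,0.074,0,0,0],[0.0015,0,0.074,0,0,0],[0.0015,0,0.074,0,0,0]]'; python3 -m crank '[[0,0,0,0,0,0],[0,0,0,0,0,0],[0,0,0,0,0,0],[0,0,0,0,0,0],[0,0,0,0,0,0],[0,0,-0.02,0,0,0],[0,0,-0.05,0,0,0],[0,0,-0.09,0,0,0],[0,0,-0.13,0,0,0],[0,0,-0.15,0,0,0],[0,0,-0.15,0,0,0],[0,0,-0.15,0,0,0]]' 0 50
```

```text
clock: 6.7
eef_pos: [0.4292, -0.0051, 0.0272]
ee_rot: [3.141, 0.001, 2.47]
ft_force: [0.5, -0.0, -0.2]
opening: 0.602
finger_force: 0.0
clock: 7.9
eef_pos: [0.4282, -0.005, 0.1747]
ee_rot: [-3.141, -0.001, 2.47]
ft_force: [-0.5, -0.1, -2.9]
opening: 0.196
finger_force: 49.3
```

```bash
cat >> h.py <<'E'
def go(x,y,z,yaw):
    """shift in tool axes and turn about tool z to TCP pose (mm, deg of tool x)"""
    o=bot.observe(); M=R.from_euler("xyz",o["ee_rot"]); 
    d=M.inv().apply(np.array([x,y,z])/1000-o["eef_pos"]); T=R.from_euler("xyz",[180,0,yaw],degrees=True)
    print("shift",d.round(4),"turn",np.degrees((M.inv()*T).as_rotvec()).round(2), "at",(o["eef_pos"]*1000).round(1),"yaw",np.degrees(o["ee_rot"][2]).round(2))
E
python3 - <<'E'
from h import *
v=V("wrist"); z=bot.observe()["eef_pos"][2]-.0272+.05
print(*v.top(*BLUE,z,15,2),sep="\n"); go(620,-67,150,176.6)
E
```

```text
[383.2, -88.7, 19.3, 7.8, 15.6, (125, 295)]
[427.5, -4.2, 43.1, 17.8, -38.4, (319, 259)]
shift [-0.1891  0.0712  0.0231] turn [ -0.06  -0.2  -35.1 ] at [427.8  -5.  173.8] yaw 141.5
```

```bash
python3 -m crank '[[-0.03,0.01,0,0,0,-5],[-0.06,0.02,0,0,0,-10],[-0.09,0.035,0,0,0,-16],[-0.12,0.045,0,0,0,-22],[-0.15,0.055,0,0,0,-28],[-0.175,0.065,0.005,0,0,-34],[-0.189,0.0715,0.023,0,0,-35.1],[-0.189,0.0715,0.023,0,0,-35.1],[-0.189,0.0715,0.023,0,0,-35.1]]'; python3 - <<'E'
from h import *
v=V("wrist","w5"); z=bot.observe()["eef_pos"][2]-.0272+.05
print(*v.top(*BLUE,z,15,2),sep="\n"); go(620.5,-67,106,176.6)
E
```

```text
clock: 8.85
eef_pos: [0.6195, -0.0665, 0.1501]
ee_rot: [3.141, -0.006, 3.082]
ft_force: [-0.2, -0.1, -0.9]
opening: 0.199
finger_force: 49.2
[616.9, -65.7, 41.5, 17.1, -3.4, (320, 258)]
[521.0, -173.7, 15.0, 14.1, -17.3, (17, 45)]
shift [-0.0008 -0.0005  0.0458] turn [ 0.02 -0.18 -0.03] at [619.8 -66.5 151.8] yaw 176.57
```

View pics/w5.png

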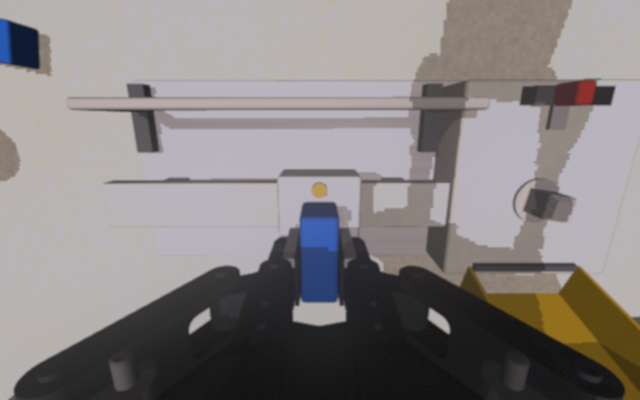

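```bash
python3 - <<'E'
from h import *
v=V("wrist"); g=cv2.GaussianBlur(cv2.cvtColor(v.img,cv2.COLOR_RGB2GRAY),(3,3),0).astype(float)
gy=cv2.Sobel(g,cv2.CV_64F,0,1)
for n,r,c0 in [("near",182,range(120,270,4)),("far",227,range(120,270,4)),("bar",108,range(100,400,8))]:
    P=[]
    for c in c0:
        w=np.abs(gy[r-5:r+6,c]); k=w.argmax()
        if w[k]>15: P.append(v.at((c,r-5+k),.094 if n=="bar" else .075)[:2]*1000)
    P=np.float32(P); d=cv2.fitLine(P,cv2.DIST_HUBER,0,.01,.01).ravel()
    print(n,len(P),"yaw",np.degrees(np.arctan2(d[1],d[0]))%180-90,"x at -99:",d[2]+d[0]/d[1]*(-99-d[3]))
big=cv2.resize(v.img[150:250,480:600],None,fx=5,fy=5,interpolation=cv2.INTER_CUBIC); cv2.imwrite("pics/sp5.png",big[:,:,::-1])
E
```

```text
near 38 yaw -3.4174042 x at -99: 600.5274
far 23 yaw -3.4163055 x at -99: 635.47705
bar 38 yaw -3.4191437 x at -99: 546.28375
```

View pics/sp5.png

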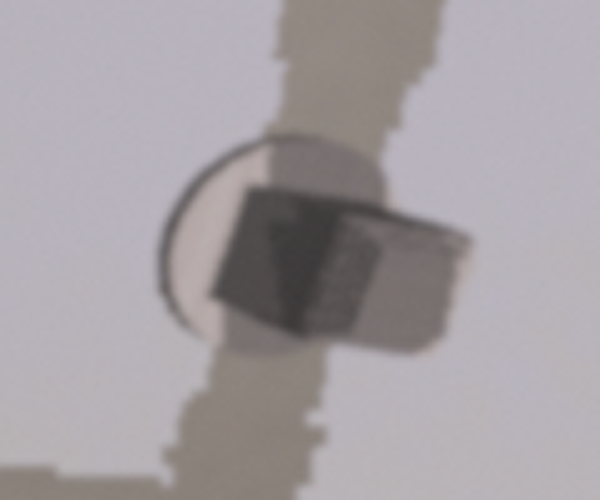

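```bash
python3 - <<'E'
from h import *
v=V("wrist"); e=bot.observe()["eef_pos"]; z=e[2]-.0272+.05; print(e)
print(*v.top(*BLUE,z,300,2),sep="\n")
g=cv2.cvtColor(v.img,cv2.COLOR_RGB2GRAY).astype(float); gy=np.abs(cv2.Sobel(g,cv2.CV_64F,0,1))
for c in (290,300,340,350):
    r=165+gy[165:182,c].argmax(); print(c,r,v.at((c,r),z-.026)*1000)
go(620.5,-67,104,176.58)
E
```

```text
[ 0.62046562 -0.06649159  0.15379249]
[618.0, -65.6, 41.9, 17.2, -3.4, (320, 258)]
[521.0, -173.6, 15.1, 14.8, -17.5, (18, 43)]
290 169 [578.92487645 -78.64337075 150.59249023]
300 169 [579.22820623 -73.53857727 150.59249023]
340 169 [580.44146508 -53.12041796 150.59249023]
350 169 [580.74476473 -48.01613178 150.59249023]
shift [-0.     -0.0005  0.0498] turn [0.   0.03 0.01] at [620.5 -66.5 153.8] yaw 176.59
```

```bash
python3 -m crank '[[-0.001,-0.0005,0.02,0,0,0],[-0.001,-0.0005,0.035,0,0,0],[-0.001,-0.0005,0.045,0,0,0],[-0.001,-0.0005,0.048,0,0,0],[-0.001,-0.0005,0.050,0,0,0],[-0.001,-0.0005,0.051,0,0,0],[-0.001,-0.0005,0.051,0,0,0],[-0.001,-0.0005,0.051,0,0,0],[-0.001,-0.0005,0.051,0,0,0]]'; python3 -m crank '[[0,0,0.0005,0,0,0],[0,0,0.0005,0,0,0],[0,0,0.0005,0,0,0]]'
```

```text
clock: 9.9
eef_pos: [0.6222, -0.0674, 0.1026]
ee_rot: [-3.141, 0.001, 3.082]
ft_force: [-0.8, 0.3, -3.3]
opening: 0.198
finger_force: 49.3
clock: 10.2
eef_pos: [0.6222, -0.0674, 0.1022]
ee_rot: [-3.141, 0.001, 3.082]
ft_force: [-1.0, -0.6, 0.6]
opening: 0.202
finger_force: 49.5
```

```bash
python3 -m crank '[[0,0,0.0005,0,0,0],[0,0,0.001,0,0,0],[0,0,0.001,0,0,0]]'; python3 - <<'E'
from h import *
v=V("wrist"); e=bot.observe()["eef_pos"]; print(e)
print(*v.top(*BLUE,.125,300,2),sep="\n")
g=cv2.cvtColor(v.img,cv2.COLOR_RGB2GRAY).astype(float); gy=np.abs(cv2.Sobel(g,cv2.CV_64F,0,1))
p0=v.px([.585,-.069,.099]); print(p0)
for c in (290,300,340,350):
    a=int(p0[1])-10; r=a+gy[a:a+20,c].argmax(); print(c,r,v.at((c,r),.099)*1000)
E
```

```text
clock: 10.5
eef_pos: [0.6222, -0.0674, 0.1022]
ee_rot: [-3.141, 0.001, 3.082]
ft_force: [-2.2, 0.2, 5.2]
opening: 0.202
finger_force: 50.5
[ 0.6221802  -0.0674064   0.10215241]
[620.3, -66.6, 42.3, 17.3, -3.4, (320, 258)]
[311.25751262 175.3486912 ]
290 169 [581.04435826 -79.68063009  99.        ]
300 169 [581.34756879 -74.55292243  99.        ]
340 169 [582.56026473 -54.04456413  99.        ]
350 169 [582.86340217 -48.91809256  99.        ]
```

```bash
python3 -m crank '[[0,0,-0.001,0,0,0],[0,0,-0.001,0,0,0],[0,0,-0.001,0,0,0],[0,0,-0.02,0,0,0],[0,0,-0.05,0,0,0],[0,0,-0.09,0,0,0],[0,0,-0.1,0,0,0],[0,0,-0.1,0,0,0],[0,0,-0.1,0,0,0],[0,0,-0.1,0,0,0]]' 45; python3 - <<'E'
from h import *
v=V("wrist","w6"); e=bot.observe()["eef_pos"]; print(e)
print(*v.top(*BLUE,.125,100,2),sep="\n")
go(391,-240,150,195.7)
big=cv2.resize(v.img[100:300],None,fx=1.25,fy=1.25)
cv2.imwrite("pics/w6b.png",big[:,:,::-1])
E
```

```text
clock: 11.55
eef_pos: [0.6212, -0.0672, 0.1979]
ee_rot: [3.141, -0.004, 3.082]
ft_force: [0.5, 0.7, 0.4]
opening: 0.451
finger_force: 0.0
[ 0.62123589 -0.06721118  0.19805214]
[620.3, -66.3, 40.9, 15.4, -3.8, (319, 202)]
[499.4, -248.2, 46.2, 23.1, 74.7, (43, 49)]
shift [ 0.2194 -0.1862  0.0488] turn [  0.06  -0.21 -19.1 ] at [621.2 -67.2 198.1] yaw 176.6
```

View pics/w6b.png

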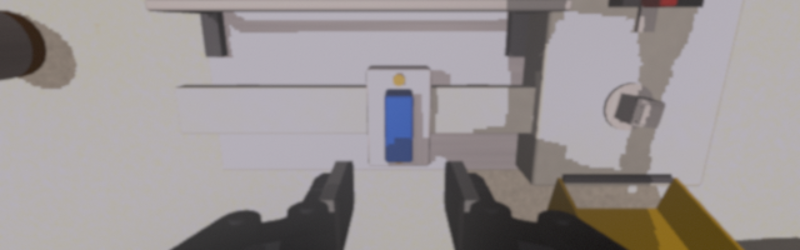

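```bash
python3 -m crank '[[0.03,-0.025,0,0,0,-3],[0.06,-0.05,0,0,0,-6],[0.09,-0.075,0,0,0,-9],[0.125,-0.1,0,0,0,-12],[0.155,-0.13,0,0,0,-15],[0.185,-0.16,0.02,0,0,-18],[0.21,-0.18,0.04,0,0,-19],[0.2195,-0.1865,0.06,0,0,-19],[0.2195,-0.1865,0.07,0,0,-19],[0.2195,-0.1865,0.07,0,0,-19],[0.2195,-0.1865,0.07,0,0,-19]]' 60; python3 - <<'E'
from h import *
v=V("wrist"); print(bot.observe()["joint_pos"].round(2))
b=v.top(*BLUE,.05,100,2); print(*b,sep="\n")
go(391,-240,27,195.7)
E
```

```text
clock: 12.7
eef_pos: [0.3924, -0.24, 0.1308]
ee_rot: [3.141, 0.0, -2.868]
ft_force: [0.9, 0.1, 0.1]
opening: 0.593
finger_force: 0.0
[-0.62 -0.29  1.76  0.    1.67 -2.47]
[633.4, -482.7, 51.4, 20.7, -31.4, (10, 367)]
[458.1, -331.4, 44.3, 30.8, 75.1, (192, 244)]
[389.3, -239.2, 41.1, 15.6, 15.7, (320, 196)]
shift [0.0017 0.0006 0.1044] turn [-0.03  0.04 -0.03] at [ 392.7 -240.1  131.4] yaw -164.33
```

```bash
python3 -m crank '[[0.0025,0.0005,0.03,0,0,0],[0.0025,0.0005,0.06,0,0,0],[0.0025,0.0005,0.085,0,0,0],[0.0025,0.0005,0.1,0,0,0],[0.0025,0.0005,0.104,0,0,0],[0.0025,0.0005,0.104,0,0,0],[0.0025,0.0005,0.104,0,0,0],[0.0025,0.0005,0.104,0,0,0]]' 45; python3 -m crank '[[0,0,0,0,0,0],[0,0,0,0,0,0],[0,0,0,0,0,0],[0,0,0,0,0,0],[0,0,-0.02,0,0,0],[0,0,-0.05,0,0,0],[0,0,-0.09,0,0,0],[0,0,-0.13,0,0,0],[0,0,-0.15,0,0,0],[0,0,-0.15,0,0,0],[0,0,-0.15,0,0,0],[0,0,-0.15,0,0,0]]' 0 50; python3 - <<'E'
from h import *
v=V("wrist"); e=bot.observe()["eef_pos"]; z=e[2]-.027+.05
print(*v.top(*BLUE,z,300,2),sep="\n"); go(616.5,-131,154,176.6)
E
```

```text
clock: 13.55
eef_pos: [0.3901, -0.2412, 0.0282]
ee_rot: [-3.14, 0.002, -2.869]
ft_force: [1.6, -0.7, -0.8]
opening: 0.449
finger_force: 0.0
clock: 14.75
eef_pos: [0.3884, -0.2401, 0.1739]
ee_rot: [3.138, -0.003, -2.869]
ft_force: [0.2, 0.9, -1.4]
opening: 0.203
finger_force: 49.2
[463.9, -355.6, 16.8, 14.8, -44.6, (55, 339)]
[387.9, -239.5, 42.4, 17.3, 15.5, (319, 262)]
[385.9, -291.5, 19.9, 14.0, 75.2, (208, 231)]
shift [-0.2491  0.0437  0.0195] turn [ 0.16 -0.18 19.  ] at [ 388.4 -240.1  174. ] yaw -164.4
```

```bash
python3 -m crank '[[-0.03,0.005,0,0,0,3],[-0.065,0.01,0,0,0,6],[-0.1,0.017,0,0,0,9],[-0.135,0.023,0,0,0,12],[-0.17,0.03,0,0,0,15],[-0.205,0.036,0,0,0,18],[-0.235,0.042,0.01,0,0,19],[-0.25,0.0437,0.02,0,0,19],[-0.25,0.0437,0.022,0,0,19],[-0.25,0.0437,0.022,0,0,19],[-0.25,0.0437,0.022,0,0,19]]'; python3 -m crank '[[0,0,0,0,0,0],[0,0,0,0,0,0],[0,0,0,0,0,0]]'; python3 - <<'E'
from h import *
v=V("wrist"); e=bot.observe()["eef_pos"]; z=e[2]-.0275+.05
print(*v.top(*BLUE,z,300,2),sep="\n"); go(617.5,-130.5,102.7,176.6)
E
```

```text
clock: 15.9
eef_pos: [0.6175, -0.1319, 0.1545]
ee_rot: [-3.141, -0.001, 3.082]
ft_force: [0.3, -0.7, -0.9]
opening: 0.197
finger_force: 49.1
clock: 16.2
eef_pos: [0.6181, -0.1317, 0.1554]
ee_rot: [-3.141, 0.001, 3.082]
ft_force: [0.0, 0.5, -0.9]
opening: 0.199
finger_force: 49.1
[618.1, -131.0, 42.7, 17.4, -3.4, (320, 261)]
[599.4, -85.6, 29.3, 11.8, -3.3, (419, 220)]
[517.0, -219.0, 29.0, 15.1, 74.9, (67, 32)]
shift [0.0008 0.0011 0.0525] turn [-0.01  0.05 -0.02] at [ 618.2 -131.6  155.2] yaw 176.58
```

```bash
python3 -m crank '[[0.001,0.0008,0.02,0,0,0],[0.0018,0.0008,0.035,0,0,0],[0.0018,0.0008,0.045,0,0,0],[0.0018,0.0008,0.049,0,0,0],[0.0018,0.0008,0.051,0,0,0],[0.0018,0.0008,0.0525,0,0,0],[0.0018,0.0008,0.0525,0,0,0],[0.0018,0.0008,0.053,0,0,0],[0.0018,0.0008,0.053,0,0,0]]'; python3 - <<'E'
from h import *
v=V("wrist"); print(bot.observe()["ft_force"])
print(*v.top(*BLUE,.125,300,2),sep="\n")
E
```

```text
clock: 17.15
eef_pos: [0.617, -0.1305, 0.1027]
ee_rot: [-3.141, 0.002, 3.082]
ft_force: [-0.1, -0.8, 1.6]
opening: 0.193
finger_force: 49.4
[0.1062673  0.21976491 1.70319354]
[617.2, -66.9, 36.0, 17.4, -4.3, (458, 252)]
[616.9, -129.9, 42.7, 17.4, -3.4, (320, 261)]
[510.7, -232.3, 23.3, 18.0, 74.5, (31, 25)]
```

```bash
python3 -m crank '[[0,0,0.0005,0,0,0],[0,0,0.0005,0,0,0],[0,0,0.0005,0,0,0]]'; python3 -m crank '[[0,0,-0.001,0,0,0],[0,0,-0.001,0,0,0],[0,0,-0.001,0,0,0],[0,0,-0.02,0,0,0],[0,0,-0.05,0,0,0],[0,0,-0.09,0,0,0],[0,0,-0.11,0,0,0],[0,0,-0.11,0,0,0],[0,0,-0.11,0,0,0],[0,0,-0.11,0,0,0]]' 45; python3 - <<'E'
from h import *
v=V("wrist","w7")
print(*v.top(*BLUE,.125,100,2),sep="\n")
go(535,115,250,90)
cv2.imwrite("pics/w7b.png",cv2.resize(v.img[60:300,100:],None,fx=1.4,fy=1.4)[:,:,::-1])
E
```

```text
clock: 17.5
eef_pos: [0.617, -0.1305, 0.1027]
ee_rot: [-3.141, 0.002, 3.082]
ft_force: [-2.2, 0.7, 5.1]
opening: 0.194
finger_force: 50.1
clock: 18.5
eef_pos: [0.6159, -0.1303, 0.2086]
ee_rot: [3.141, -0.004, 3.082]
ft_force: [0.1, 0.5, -0.4]
opening: 0.453
finger_force: 0.0
[620.6, -67.1, 41.9, 16.9, -3.3, (396, 200)]
[616.4, -129.7, 41.0, 15.6, -3.4, (319, 201)]
[496.5, -271.6, 42.6, 23.5, 74.8, (109, 50)]
shift [ 0.0954  0.2401 -0.0409] turn [-0.13 -0.21 86.6 ] at [ 615.9 -130.3  208.5] yaw 176.6
```

View pics/w7b.png

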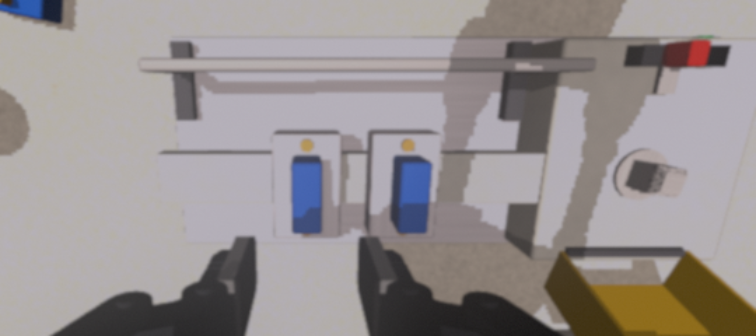

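```bash
python3 - <<'E'
from h import *
go(632,65,250,90)
E
python3 -m crank '[[0,0.02,-0.04,0,0,8],[0,0.05,-0.04,0,0,16],[-0.005,0.08,-0.04,0,0,24],[-0.01,0.11,-0.04,0,0,32],[-0.015,0.14,-0.04,0,0,40],[-0.02,0.17,-0.04,0,0,48],[-0.025,0.194,-0.04,0,0,56],[-0.028,0.194,-0.04,0,0,64],[-0.028,0.194,-0.04,0,0,72],[-0.028,0.194,-0.04,0,0,80],[-0.028,0.194,-0.04,0,0,86.6],[-0.028,0.194,-0.04,0,0,86.6]]'; python3 -m crank '[[0,0,0,0,0,0],[0,0,0,0,0,0]]'; python3 - <<'E'
from h import *
v=V("wrist","w8"); e=bot.observe()["eef_pos"]; print(e)
p=v.px([.631,.115,.08]).astype(int); print(p)
x,y=p; a=v.img[max(0,y-40):y+40,x-50:x+50]
cv2.imwrite("pics/sp8.png",cv2.resize(a,None,fx=6,fy=6,interpolation=cv2.INTER_CUBIC)[:,:,::-1])
print(*v.top(*ORG,.064,100,2),sep="\n"); print("crop origin",x-50,max(0,y-40))
E
```

```text
shift [-0.0044  0.1959 -0.0414] turn [-0.13 -0.21 86.6 ] at [ 615.9 -130.3  208.5] yaw 176.6
clock: 19.75
eef_pos: [0.6556, 0.0616, 0.2492]
ee_rot: [-3.139, 0.0, 1.57]
ft_force: [-0.5, 0.1, -0.6]
opening: 0.451
finger_force: 0.0
clock: 19.95
eef_pos: [0.6559, 0.0615, 0.2504]
ee_rot: [-3.141, 0.0, 1.573]
ft_force: [0.1, -0.2, 0.3]
opening: 0.448
finger_force: 0.0
[0.65588562 0.06152671 0.25069582]
[296 128]
[356.6, 212.9, 53.4, 19.0, -89.9, (28, 28)]
crop origin 246 88
```

View pics/sp8.png

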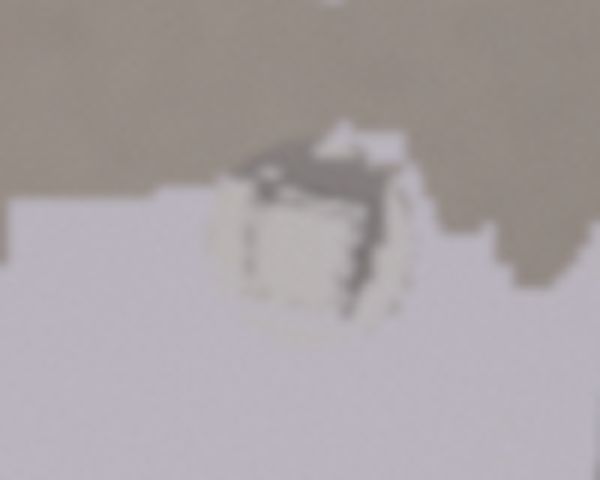

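```bash
python3 - <<'E'
from h import *
v=V("wrist")
M=np.eye(4); c=bot.read_camera("wrist"); M=np.array(c["mount"])
def pose(p,yaw):
    T=np.eye(4); T[:3,:3]=R.from_euler("xyz",[180,0,yaw],degrees=True).as_matrix(); T[:3,3]=p; v.wc=T@M
def rep(pts,z):
    P=[v.at(p,z)[:2]*1000 for p in pts]
    for a,b in zip(P,P[1:]): d=b-a; print(z,a.round(1),b.round(1),"len",np.hypot(*d).round(1),"ang",np.degrees(np.arctan2(d[1],d[0])).round(1))
pose([.6203,-.0665,.153],176.57)
f=lambda L:[(480+a/5,150+b/5) for a,b in L]
rep(f([(250,188),(215,295),(305,335)]),.063)
rep(f([(470,240),(445,320)]),.089); rep(f([(340,208),(300,335)]),.085)
pose([.6559,.0615,.2507],90.1)
g=lambda L:[(246+a/6,88+b/6) for a,b in L]
rep(g([(262,200),(362,215),(345,318)]),.085);rep(g([(385,172),(345,318)]),.075)
E
```

```text
0.063 [621.7 108.8] [640.3 105.3] len 18.8 ang -10.7
0.063 [640.3 105.3] [648.4 121.6] len 18.2 ang 63.3
0.089 [624.2 123.5] [636.8 121.9] len 12.6 ang -7.4
0.085 [619.3 106.6] [639.5 103.5] len 20.4 ang -9.0
0.085 [624.9 122.7] [642.2 120.2] len 17.5 ang -8.2
0.085 [642.2 120.2] [639.  102.6] len 17.9 ang -100.2
0.075 [645.9 127.4] [638.5 101.8] len 26.7 ang -106.2
```

```bash
python3 -m crank '[[-0.005,-0.01,0.03,0,0,0],[-0.01,-0.02,0.06,0,0,0],[-0.015,-0.025,0.09,0,0,0],[-0.02,-0.025,0.12,0,0,0],[-0.02,-0.025,0.12,0,0,0],[-0.02,-0.025,0.12,0,0,0],[-0.02,-0.025,0.12,0,0,0],[-0.02,-0.025,0.12,0,0,0]]'; python3 - <<'E'
from h import *
v=V("wrist","w9"); e=bot.observe(); print(e["eef_pos"],e["ee_rot"])
p=v.px([.631,.115,.08]).astype(int); print(p)
x,y=p; x0,y0=x-50,max(0,y-50); a=v.img[y0:y+50,x0:x+50]
cl=cv2.createCLAHE(4,(2,2)).apply(cv2.cvtColor(a,cv2.COLOR_RGB2GRAY))
cv2.imwrite("pics/sp9.png",cv2.resize(cl,None,fx=6,fy=6,interpolation=cv2.INTER_CUBIC)); print(x0,y0)
E
```

```text
clock: 20.9
eef_pos: [0.6321, 0.0418, 0.1338]
ee_rot: [3.138, -0.0, 1.571]
ft_force: [0.5, 0.1, 0.7]
opening: 0.455
finger_force: 0.0
[0.63196104 0.04180186 0.13342334] [ 3.13818121e+00 -5.37217167e-05  1.57119850e+00]
[317 105]
267 55
```

View pics/sp9.png

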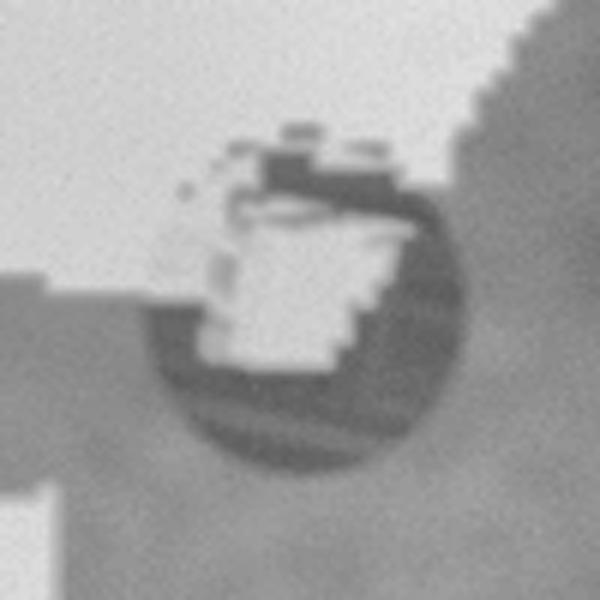

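```bash
python3 - <<'E'
from h import *
v=V("wrist")
print(v.at((318,107),.063)*1000)
for a,b in [((195,405),(400,445)),((235,205),(330,215)),((240,370),(330,370))]:
    P=[v.at((267+q[0]/6,55+q[1]/6),.07)*1000 for q in (a,b)]; d=P[1]-P[0]; print(P[0][:2].round(1),np.hypot(*d[:2]).round(1),np.degrees(np.arctan2(d[1],d[0])).round(1))
go(480,215,280,90)
E
```

```text
[631.04717448 114.43169894  63.        ]
[618.2 103.9] 24.2 -10.7
[623.1 125.7] 10.8 -5.6
[623.4 107.8] 10.4 0.0
shift [ 0.1733 -0.1513 -0.1474] turn [ 0.15 -0.    0.02] at [631.7  41.8 133. ] yaw 90.02
```

```bash
python3 -m crank '[[0.01,-0.02,-0.02,0,0,0],[0.025,-0.05,-0.04,0,0,0],[0.045,-0.085,-0.06,0,0,0],[0.07,-0.12,-0.08,0,0,0],[0.09,-0.155,-0.1,0,0,0],[0.115,-0.19,-0.117,0,0,0],[0.14,-0.22,-0.117,0,0,0],[0.155,-0.25,-0.117,0,0,0],[0.165,-0.262,-0.117,0,0,0],[0.165,-0.262,-0.117,0,0,0],[0.165,-0.262,-0.117,0,0,0]]' 60; python3 - <<'E'
from h import *
v=V("wrist","w10")
print(*v.top(*ORG,.064,100,2),sep="\n")
s=V("scene"); print(*[s.at((403,184),.064)])
go(360,265,150,90)
E
```

```text
clock: 22.1
eef_pos: [0.3692, 0.2066, 0.2488]
ee_rot: [3.14, -0.0, 1.572]
ft_force: [0.2, 0.3, -0.2]
opening: 0.603
finger_force: 0.0
[354.7, 235.5, 94.6, 16.9, -89.1, (306, 148)]
[0.37881766 0.27050086 0.064     ]
shift [ 0.0589 -0.0097  0.0982] turn [ 0.02  0.01 -0.04] at [369.6 206.1 248.2] yaw 89.96
```

```bash
python3 - <<'E'
from h import *
for n in("side","scene"):
    v=V(n); print(n,*[b for b in v.top(*ORG,.064,60,2) if 300<b[0]<500 and b[1]>0],sep="\n")
v=V("wrist"); print(*v.top(*ORG,.064,100,2),sep="\n")
E
```

```text
side
[354.0, 223.6, 100.7, 18.0, -88.7, (255, 176)]
scene
[379.4, 235.8, 100.3, 43.2, -88.5, (391, 184)]
[354.7, 235.5, 95.4, 17.0, -89.3, (306, 148)]
```

```bash
python3 -m crank '[[0.01,-0.008,0.04,0,0,-0.8],[0.02,-0.014,0.08,0,0,-0.8],[0.029,-0.0145,0.115,0,0,-0.8],[0.029,-0.0145,0.13,0,0,-0.8],[0.029,-0.0145,0.13,0,0,-0.8],[0.029,-0.0145,0.13,0,0,-0.8]]'; python3 - <<'E'
from h import *
v=V("wrist"); print(*v.top(*ORG,.064,100,2),sep="\n"); go(354.8,235.5,37,90.8)
E
```

```text
clock: 22.95
eef_pos: [0.3553, 0.2354, 0.1196]
ee_rot: [3.14, -0.001, 1.584]
ft_force: [0.4, -0.2, 0.1]
opening: 0.6
finger_force: 0.0
[354.4, 235.9, 96.5, 17.1, -88.7, (318, 206)]
shift [-0.0002 -0.0011  0.0834] turn [ 0.16 -0.08 -0.04] at [355.7 235.6 120.4] yaw 90.76
```

```bash
python3 -m crank '[[0,-0.001,0.03,0,0,-0.5],[0,-0.001,0.055,0,0,-0.5],[0,-0.001,0.075,0,0,-0.5],[0,-0.001,0.081,0,0,-0.5],[0,-0.001,0.082,0,0,-0.5],[0,-0.001,0.082,0,0,-0.5],[0,-0.001,0.082,0,0,-0.5]]'; python3 -m crank '[[0,0,0,0,0,0],[0,0,0,0,0,0],[0,0,0,0,0,0],[0,0,0,0,0,0],[0,0,0,0,0,0],[0,0,-0.02,0,0,0],[0,0,-0.05,0,0,0],[0,0,-0.08,0,0,0],[0,0,-0.11,0,0,0],[0,0,-0.13,0,0,0],[0,0,-0.13,0,0,0],[0,0,-0.13,0,0,0]]' 0 80; python3 - <<'E'
from h import *
v=V("wrist"); e=bot.observe()["eef_pos"]; print(*v.top(*ORG,e[2]-.038+.064,100,2),sep="\n"); go(631,115,200,80)
E
```

```text
clock: 23.7
eef_pos: [0.3545, 0.236, 0.0379]
ee_rot: [3.139, -0.001, 1.593]
ft_force: [0.3, -0.5, -0.3]
opening: 0.6
finger_force: 0.0
clock: 24.9
eef_pos: [0.3531, 0.2354, 0.1648]
ee_rot: [-3.14, 0.001, 1.593]
ft_force: [0.0, 0.4, -2.7]
opening: 0.222
finger_force: 78.8
[353.1, 243.9, 80.7, 18.8, -88.6, (320, 242)]
shift [-0.1265  0.2753 -0.0366] turn [-0.15  0.1  11.3 ] at [352.8 235.2 164. ] yaw 91.3
```

```bash
python3 -m crank '[[-0.01,0.025,0,0,0,1],[-0.025,0.06,0,0,0,2],[-0.045,0.1,0,0,0,4],[-0.065,0.14,0,0,0,6],[-0.085,0.18,0,0,0,8],[-0.105,0.22,0,0,0,10],[-0.12,0.255,0,0,0,11.3],[-0.1255,0.274,0.003,0,0,11.3],[-0.1255,0.274,0.008,0,0,11.3],[-0.1255,0.274,0.012,0,0,11.3],[-0.1255,0.274,0.012,0,0,11.3],[-0.1255,0.274,0.012,0,0,11.3]]';python3 -m crank '[[0,0,0,0,0,0],[0,0,0,0,0,0],[0,0,0,0,0,0]]'; python3 - <<'E'
from h import *
v=V("wrist","w11"); e=bot.observe()["eef_pos"]; print(*v.top(*ORG,e[2]-.038+.064,100,2),sep="\n"); go(631.2,116,150,80)
E
```

```text
clock: 26.15
eef_pos: [0.6293, 0.1169, 0.1538]
ee_rot: [-3.141, 0.0, 1.397]
ft_force: [0.8, -0.1, -2.0]
opening: 0.218
finger_force: 79.3
clock: 26.45
eef_pos: [0.6302, 0.1165, 0.1547]
ee_rot: [3.141, -0.0, 1.397]
ft_force: [-0.1, -0.1, -2.3]
opening: 0.217
finger_force: 79.3
[631.8, 125.1, 80.2, 19.6, 80.0, (320, 242)]
shift [-0.0002  0.001   0.0046] turn [ 0.04 -0.01  0.01] at [630.2 116.4 154.6] yaw 80.01
```

View pics/w11.png

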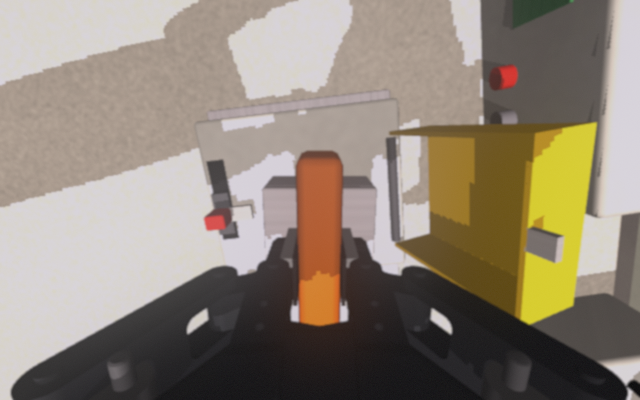

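```bash
python3 -m crank '[[0,0.0008,0.01,0,0,0],[0,0.0008,0.02,0,0,0],[0,0.0008,0.024,0,0,0],[0,0.0008,0.027,0,0,0],[0,0.0008,0.03,0,0,0],[0,0.0008,0.033,0,0,0],[0,0.0008,0.033,0,0,0],[0,0.0008,0.033,0,0,0]]'
```

```text
clock: 27.3
eef_pos: [0.6309, 0.1157, 0.121]
ee_rot: [-3.141, 0.001, 1.396]
ft_force: [-1.1, -2.1, -3.5]
opening: 0.22
finger_force: 79.1
```

```bash
python3 -m crank '[[0,0,0.003,0,0,0],[0,0,0.006,0,0,0],[0,0,0.009,0,0,0],[0,0,0.012,0,0,0],[0,0,0.014,0,0,0],[0,0,0.016,0,0,0],[0,0,0.016,0,0,0],[0,0,0.016,0,0,0]]'; python3 -m crank '[[0,0,0.0015,0,0,0],[0,0,0.003,0,0,0],[0,0,0.004,0,0,0],[0,0,0.004,0,0,0],[0,0,0.004,0,0,0]]'
```

```text
clock: 28.1
eef_pos: [0.6309, 0.1156, 0.1046]
ee_rot: [-3.141, 0.001, 1.396]
ft_force: [-0.9, -5.1, -1.4]
opening: 0.217
finger_force: 79.3
clock: 28.6
eef_pos: [0.6309, 0.1156, 0.1008]
ee_rot: [-3.141, 0.001, 1.396]
ft_force: [-1.1, -4.9, -0.7]
opening: 0.223
finger_force: 79.4
```

```bash
python3 -m crank '[[-0.0007,0,0.0005,0,0,0],[-0.0007,0,0.001,0,0,0],[-0.0007,0,0.0015,0,0,0],[-0.0007,0,0.0015,0,0,0]]';
```

```text
clock: 29.0
eef_pos: [0.6308, 0.1155, 0.1]
ee_rot: [-3.142, -0.0, 1.396]
ft_force: [-3.2, -4.2, 1.6]
opening: 0.218
finger_force: 79.8
```

```bash
python3 -m crank '[[0,0,0.001,0,0,0],[0,0,0.001,0,0,0],[0,0,0.001,0,0,0]]'; python3 - <<'E'
from h import *
o=bot.observe(); print(o["joint_pos"].round(2),o["ft_force"],o["ft_torque"])
E
```

```text
clock: 29.3
eef_pos: [0.6308, 0.1154, 0.0999]
ee_rot: [3.141, -0.0, 1.396]
ft_force: [-4.6, -4.5, 6.0]
opening: 0.217
finger_force: 80.4
[ 0.13  0.21  1.33 -0.    1.6   0.3 ] [-4.56876566 -4.51502189  5.99770618] [-0.80677927  0.94086645 -0.1099073 ]
```

```bash
python3 -m crank '[[0,0,-0.0005,0,0,5],[0,0,-0.0005,0,0,10],[0,0,-0.0005,0,0,15],[0,0,-0.0005,0,0,20],[0,0,-0.0005,0,0,25],[0,0,-0.0005,0,0,30],[0,0,-0.0005,0,0,30],[0,0,-0.0005,0,0,30]]'; python3 - <<'E'
from h import *
o=bot.observe(); print(np.degrees(o["ee_rot"]),o["ft_force"],o["ft_torque"])
v=V("scene","s12"); cv2.imwrite("pics/s12b.png",cv2.resize(v.img[130:290,200:440],None,fx=3,fy=3)[:,:,::-1])
E
```

```text
clock: 30.1
eef_pos: [0.6312, 0.1149, 0.0999]
ee_rot: [3.14, 0.0, 0.872]
ft_force: [-2.4, -5.0, 2.4]
opening: 0.22
finger_force: 80.0
[1.79923139e+02 1.73942714e-03 4.99735423e+01] [-2.39524858 -5.01141633  2.44795766] [-1.0321162   0.4851622  -0.04234047]
```

View pics/s12b.png

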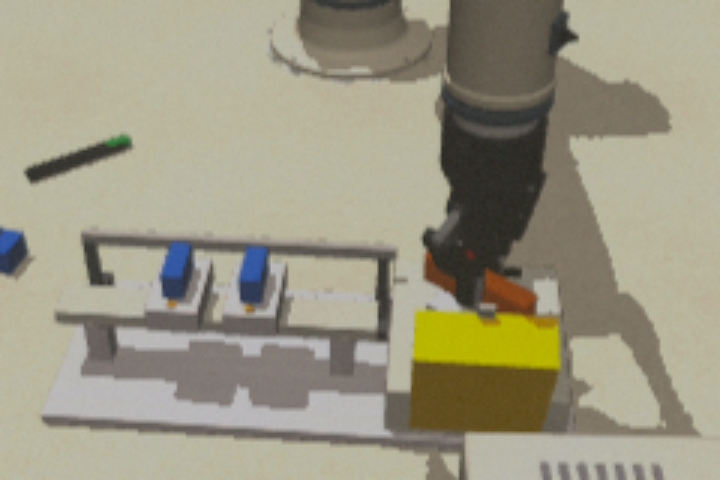

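```bash
python3 -m crank '[[0,0,0,0,0,6],[0,0,0,0,0,12],[0,0,0,0,0,18],[0,0,0,0,0,24],[0,0,0,0,0,30],[0,0,0,0,0,35],[0,0,0,0,0,35],[0,0,0,0,0,35]]'; python3 - <<'E'
from h import *
o=bot.observe(); print(np.degrees(o["ee_rot"]),o["ft_torque"],o["tau"][5])
E
python3 -m crank '[[0,0,0,0,0,3],[0,0,0,0,0,5],[0,0,0,0,0,5],[0,0,0,0,0,5]]'; python3 - <<'E'
from h import *
o=bot.observe(); print(np.degrees(o["ee_rot"]),o["ft_torque"],o["tau"][5])
E
```

```text
clock: 30.95
eef_pos: [0.6312, 0.115, 0.1]
ee_rot: [3.141, -0.001, 0.261]
ft_force: [-2.1, -5.8, 2.7]
opening: 0.218
finger_force: 80.0
[ 1.79939209e+02 -4.96533664e-02  1.49776910e+01] [-1.03916387  0.50585644 -0.03102198] 0.05865056533366442
clock: 31.35
eef_pos: [0.6312, 0.115, 0.0999]
ee_rot: [3.141, -0.001, 0.174]
ft_force: [-2.0, -6.0, 2.7]
opening: 0.22
finger_force: 80.0
[ 1.79943590e+02 -5.43612595e-02  9.98389029e+00] [-1.0799911   0.52176677  0.058176  ] 0.04663735977374017
```

```bash
for i in 1 2; do python3 -m crank '[[0,0,0,0,0,2],[0,0,0,0,0,3],[0,0,0,0,0,3],[0,0,0,0,0,3]]' >/dev/null; python3 - <<'E'
from h import *
o=bot.observe(); print(np.degrees(o["ee_rot"]),o["ft_force"],o["ft_torque"],o["tau"][5])
E
done
```

```text
[ 1.79943392e+02 -5.82862228e-02  6.98610191e+00] [-1.91388745 -6.37479929  3.85546568] [-1.04535054  0.40594896  0.02642063] 0.05551529349759221
[ 1.79939947e+02 -6.12123784e-02  4.01638838e+00] [-2.56751757 -6.28035776  2.28720556] [-1.11659712  0.48087337  0.32280642] 0.35686880350112915
```

```bash
python3 -m crank '[[0,0,0,0,0,1],[0,0,0,0,0,1.5],[0,0,0,0,0,1.5],[0,0,0,0,0,1.5]]' >/dev/null; python3 - <<'E'
from h import *
o=bot.observe(); print(np.degrees(o["ee_rot"]),o["ft_force"],o["ft_torque"],o["tau"][5])
v=V("side"); s=V("scene"); w=V("wrist")
print(s.px([.561,-.1,.094]),s.px([.569,-.1,.094]))
g=cv2.cvtColor(w.img,cv2.COLOR_RGB2GRAY)
im=np.hstack([cv2.resize(v.img[120:280,280:440],(400,400)),cv2.resize(s.img[170:270,210:310],(400,400))]); cv2.imwrite("pics/m13.png",im[:,:,::-1])
E
```

```text
[ 1.79931561e+02 -5.94496782e-02  2.56256349e+00] [-2.55325082 -5.98539686  3.30890061] [-1.19962049  0.47890278  0.77063507] 0.8023790828883648
[273.86454114 211.6406577 ] [273.51787163 213.55928258]
```

View pics/m13.png

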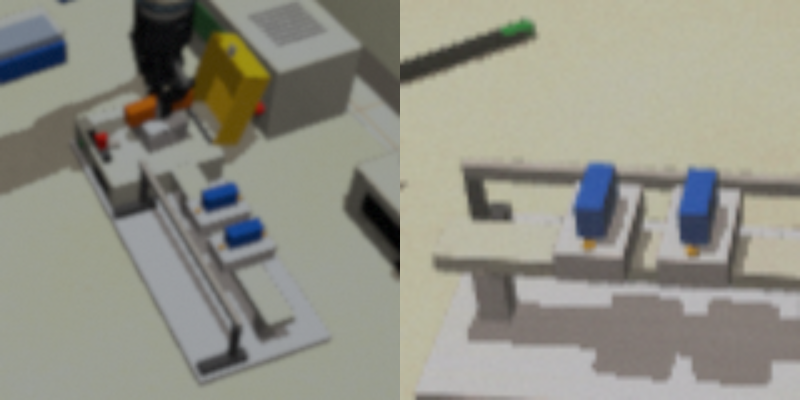

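```bash
python3 -m crank '[[0,0,0,0,0,-1],[0,0,0,0,0,-1.5],[0,0,0,0,0,-1.5]]'; python3 -m crank '[[0,0,0,0,0,0],[0,0,0,0,0,0],[0,0,0,0,0,0],[0,0,0,0,0,0],[0,0,-0.02,0,0,0],[0,0,-0.05,0,0,0],[0,0,-0.09,0,0,0],[0.0,0,-0.12,0,0,0],[-0.04,0,-0.14,0,0,0],[-0.08,0,-0.14,0,0,0],[-0.1,0,-0.14,0,0,0],[-0.1,0,-0.14,0,0,0]]' 55; python3 - <<'E'
from h import *
w=V("wrist","w14"); print(*w.top(*ORG,.127,100,2),sep="\n"); print(*w.top(*BLUE,.125,100,2),sep="\n")
E
```

```text
clock: 33.0
eef_pos: [0.6312, 0.1149, 0.0999]
ee_rot: [3.141, -0.001, 0.07]
ft_force: [-2.1, -5.5, 3.3]
opening: 0.22
finger_force: 80.0
clock: 34.2
eef_pos: [0.5298, 0.1088, 0.2407]
ee_rot: [-3.141, -0.002, 0.071]
ft_force: [-0.1, 0.5, 0.6]
opening: 0.55
finger_force: 0.0
[630.6, 114.1, 95.0, 17.5, 5.7, (321, 69)]
[509.3, -195.8, 29.2, 22.4, 74.6, (630, 232)]
[560.2, 305.5, 88.2, 25.6, 4.3, (97, 136)]
[616.0, -130.6, 42.7, 18.0, -3.3, (602, 112)]
[619.5, -68.2, 42.5, 17.9, -3.3, (532, 102)]
```

View pics/w14.png

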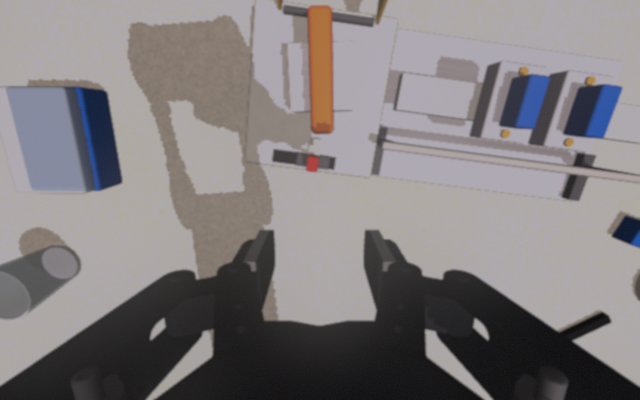

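```bash
python3 - <<'E'
from h import *
w=V("wrist"); g=cv2.cvtColor(w.img,cv2.COLOR_RGB2GRAY).astype(float); gy=np.abs(cv2.Sobel(g,cv2.CV_64F,0,1))
for c in (450,500,540):
    r0=int(w.px([.57,-.02,.094])[1]); col=gy[120:190,c]; ps=[120+i for i in range(1,69) if col[i]>40 and col[i]>=col[i-1] and col[i]>=col[i+1]]
    print(c,[(p,w.at((c,p),.094)[:2].round(4).tolist()) for p in ps])
E
```

```text
450 [(125, [0.5976, -0.0145]), (136, [0.5872, -0.0165]), (144, [0.5794, -0.018]), (150, [0.5736, -0.0191]), (152, [0.5716, -0.0194]), (157, [0.5667, -0.0204]), (160, [0.5637, -0.0209])]
500 [(121, [0.6047, -0.0623]), (127, [0.5991, -0.0636]), (131, [0.5954, -0.0645]), (134, [0.5925, -0.0652]), (137, [0.5897, -0.0658]), (141, [0.5858, -0.0668]), (150, [0.5771, -0.0688]), (156, [0.5712, -0.0702]), (159, [0.5682, -0.0709]), (164, [0.5632, -0.0721]), (166, [0.5612, -0.0726])]
540 [(146, [0.5838, -0.1075]), (155, [0.575, -0.1099]), (162, [0.5681, -0.1118]), (164, [0.5661, -0.1124]), (169, [0.5611, -0.1138]), (172, [0.558, -0.1146])]
```

```bash
python3 - <<'E'
from rig import bot
print(bot.close_job())
E
```

```text
the job is handed in; nothing more can be done
None
```

I handed the job in at about 34 s of robot time: the guard is open, the two cells present are square on the rail, the T-handle is seated, and it is turned to its stop with the clamp bar closed; in its final position the handle sits about 6° off square to the spindle, within the bore's play.

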